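# Rebuild the film spindle and try its brake

### The job

Build up the film spindle for the sweet-wrapping machine: thread the big blue flange, then the green guide disc, then the orange collar onto the upright steel post, hub upward as they lie, lowering each under control (never letting it drop) until it sits flat and fully home. Then press the red brake pedal down to its stop for a moment and let it come right up again. Leave the bottle, tub, brush and carton where they are.

Things in the scene. Friction and masses are not known exactly. Their poses are not given: they have to be found in the camera images.
- stand: Grey steel unwinder stand fixed to the bench, place and yaw vary. Origin on the bench directly under the post's axis, z up; the base plate (310 x 110 x 12 mm) reaches 240 mm to its own -x, where the pedal is, and 70 mm to +x.
- seat (a point): Foot of the post: centre of the post on the base plate's top, 12 mm above the bench. The steel post is 31 mm in diameter and 84 mm tall from here; its top 10 mm taper to 16 mm diameter.
- post_top (a point): Centre of the post's tip, 84 mm above the seat.
- flange: Blue plastic flange, 40 mm tall in all: disc 120 mm across and 8 mm thick below, hub 58 mm in outer diameter above it (grip it there), bore 35 mm right through. Origin: bore centre at the underside, z along the bore, up. About 0.25 kg. It goes lowest, its underside on the seat.
- guide: Green plastic guide disc, 22 mm tall in all: disc 100 mm across and 6 mm thick below, hub 58 mm in outer diameter above it (grip it there), bore 35 mm. Origin: bore centre at the underside, z along the bore, up. About 0.15 kg. Home, its underside is 40 mm above the seat.
- collar: Plain orange collar, 60 mm outer diameter, 20 mm tall, bore 35 mm. Origin: bore centre at the underside, z along the bore, up. About 0.12 kg. Home, its underside is 62 mm above the seat and the post's tip shows 2 mm above it.
- pedal (a joint): Brake pedal angle in rad: 0 = up (sprung back), 0.28 = down at its stop, level. Its hinge is horizontal, along the stand's y, 88 mm to -x of the post axis and 36 mm above the bench. Pressing at the tread takes about 4 N at first and 8 N at the stop; it springs up by itself. A black rubber brake shoe between pedal and post is linked to it.
- tread (a point): Middle of the top face of the red tread (75 mm along the stand's x, 85 mm wide), 90 mm from the hinge; it moves with the pedal: about 69 mm above the bench when up, 44 mm when down at the stop. The tread slopes up away from the post by 0.28 rad when up.
- bottle: Bystander: clear bottle with blue cap, 64 mm across, 170 mm tall; origin under its centre.
- tub: Bystander: white tub of wrapped sweets, 220 x 160 x 80 mm, heavy; origin under its centre.
- brush: Bystander: white-handled hand brush 200 mm long, lying on the bench; origin under its middle.
- carton: Bystander: brown carton 140 x 100 x 70 mm; origin under its centre.
There are look-alikes about, which are no part of the job. There is more than one size of the guide; the job needs the larger. There is more than one size of the flange; the job needs the smaller.

How it is judged:
On the way, in this order (a step that is already met when the one before it is completed fails the run):
1. the blue flange is fully home on the post, flat and let go (horizontal distance between flange and seat below 0.004 m and z of flange in the frame of seat between -0.003 and 0.003 m and angle between flange's own z axis and vertical below 0.06 rad and contact force between flange and the fingers below 0.3 N), for 0.1 s.
2. the green guide disc is fully home on the post, flat and let go (horizontal distance between guide and seat below 0.004 m and z of guide in the frame of seat between 0.037 and 0.043 m and angle between guide's own z axis and vertical below 0.06 rad and contact force between guide and the fingers below 0.3 N), for 0.1 s.
3. the orange collar is fully home on the post, flat and let go (horizontal distance between collar and seat below 0.004 m and z of collar in the frame of seat between 0.059 and 0.065 m and angle between collar's own z axis and vertical below 0.06 rad and contact force between collar and the fingers below 0.3 N), for 0.1 s.
4. the brake pedal is pressed down to its stop (value of joint pedal above 0.25 rad), for 0.1 s.
At the end, for the whole second after the job is handed in: Blue flange, green guide disc and orange collar are stacked in that order on the post, each within 3 mm of its home height and 4 mm of the post's axis, flat within 0.06 rad and at rest; the pedal is up again (under 0.03 rad) (horizontal distance between each of flange, guide, collar and seat below 0.004 m and z of flange in the frame of seat between -0.003 and 0.003 m and angle between each of flange, guide, collar's own z axis and vertical below 0.06 rad and linear speed of each of flange, guide, collar below 0.02 m/s and z of guide in the frame of seat between 0.037 and 0.043 m and z of collar in the frame of seat between 0.059 and 0.065 m and value of joint pedal below 0.03 rad); the robot touches nothing.
It fails at once if the blue flange drops down the post faster than 0.45 m/s (horizontal distance between flange and seat below 0.02 m and z of flange in the frame of seat below 0.084 m and linear speed of flange above 0.45 m/s).
It fails at once if the green guide disc drops down the post faster than 0.45 m/s (horizontal distance between guide and seat below 0.02 m and z of guide in the frame of seat below 0.084 m and linear speed of guide above 0.45 m/s).
It fails at once if the orange collar drops down the post faster than 0.45 m/s (horizontal distance between collar and seat below 0.02 m and z of collar in the frame of seat below 0.084 m and linear speed of collar above 0.45 m/s).
It fails at once if the bottle, tub, brush or carton is moved more than 30 mm (distance of any of bottle, tub, brush, carton from where it was at the start of the episode above 0.03 m).
It also fails if it takes over 72 s, if anything falls off the work surface, if the arm or the gripper's body presses on something with over 40 N, if the wrist force passes 120 N, or if a joint passes its speed limit or range.

### The arm

A 7-joint arm with a two-finger parallel gripper is mounted at the origin on the work surface. World frame = base frame: x ahead of the robot, y to its left, z up, the work surface at z = 0. Lengths are in m, angles in rad, forces in N, time in s.
With the tool pointing down it reaches from about 0.35 to 0.9 m from the base axis. Payload 8.1 kg.
Tool frame: the origin (TCP) lies midway between the tips of the shut fingers; the grasp point (between the pads) lies 19 mm behind it; z points along the fingers, y is the line along which they close (so a half turn about z gives the same grasp; the last joint's range is limited). The gripper opens to 92 mm and grips with 3 to 60 N. Pads are 19 mm wide; open, the fingers measure 130 mm over their backs; the gripper's body (75 mm by 190 mm) begins 47 mm behind the grasp point.
Start: joints at [1.199, 0.434, 0.025, 1.573, -0.012, 1.134, -0.075], TCP at [0.166, -0.603, 0.227] pointing down, gripper open.
Joint ranges: [-2.62, 2.62], [-0.44, 2.09], [-1.27, 1.32], [0.08, 2.57], [-1.32, 4.46], [0.12, 2], [-2.74, 2.74]. Speed limits (rad/s): [2.22, 2.22, 3.01, 3.01, 3.14, 3.14, 3.14].

### API

Orientations are given as a unit quaternion [w, x, y, z].
In Python, from station import r gives the robot as it stands. The module is installed in compiled form; this text tells all that it offers.
- The arm moves only by the tool arm_command, never from a script. Its argument "motion" is a list of rows, each a list of 7 numbers: the finger opening in mm, from 0 to 91.8, then the shift along the tool's x, y, z in mm, then the turn, a rotation vector about the tool's x, y, z in degrees. In form: [[claw, tx, ty, tz, ax, ay, az], ...]. A call has 1 to 8 rows; each row is the pose to reach, as a shift and turn from the pose commanded when the call began, along the tool's axes at that moment; what a row does not reach only later rows make up. A row lasts 1/8 s, in which the tool goes at most 62.5 mm and 10.7 degrees, less where a joint would pass 70% of its speed; a pose out of reach is approached as far as the arm can. A call with a gripper value outside its range is refused whole. The fingers move at their own pace and stop on an object; the grip force is fixed at half the most. Time passes only in rows, so rows that repeat a pose let the fingers close. It gives the time, the measured TCP pose, the force, the opening and the grip force at its end, in the units of the state.
- r.observe(): the state, without advancing time (a new reading comes with each control period).
- r.grab_frame(name): name is "scene" or "top"; returns (picture, depth): 480x640x3 uint8, red, green, blue; 480x640 float32, m along the optical axis (not along the pixel's ray), 0 where there is no reading.
- r.camera_model(name): a dict with "camera_matrix" (3x3 intrinsics, pixels), "T" (4x4, takes a point from camera to world coordinates). Camera axes: x right, y down, z forward; pixel columns grow to the right and rows downward; lengths in m; the calibration is good to about 2 mm. A picture is of the moment at which its call begins. camera_model takes no time and is no camera call.
- r.hand_in(): hands the job in; it is judged then, once.
The state is a dict: "t": time; "qpos": joint angles; "dq": joint speeds; "effort": joint torques, N m; "eef_pos": TCP position; "eef_rot": TCP orientation; "force": force on the tool from outside, world axes, zero at the start; "ft_torque": the same for the moment, N m; "gripper_width": finger opening in m; "gripper_force": force on a finger pad.
Only numpy, scipy, OpenCV 4.12 (cv2) and the standard library are available. Lean on these libraries where they do the work, as an engineer would, in place of code of your own. Each camera call takes 0.05 s, during which the arm holds its last target. There are 200 camera calls.

## Working session

There is one attempt and no reset: what is moved stays moved. The work goes in short steps, Python scripts to look and compute and a tool call to move; the robot and the scene stay as the last step left them, time stands still between calls to the robot, and variables do not carry over. Pictures are saved under pics/ and viewed, at most 10 in all, crops included, and the job is handed in when it is done.

Besides the shell and the picture viewer there is one more tool, called after "Request:" as name(argument=value, ...) on one line, values as JSON. arm_command: Moves the arm, as the interface text tells. Its arguments: {"type":"object","properties":{"motion":{"type":"array"}},"required":["motion"]}

```bash
mkdir -p pics; cat > h.py <<'E'
from station import r
import numpy as np, cv2
def grab(n):
    im,d=r.grab_frame(n); np.savez(f'{n}.npz',im=im,d=d); return im,d
def cam(n):
    c=r.camera_model(n); return np.array(c['camera_matrix']),np.array(c['T'])
def ray(n,uv,z):
    K,T=cam(n); p=T[:3,:3]@np.linalg.inv(K)@np.array([uv[0],uv[1],1.]); o=T[:3,3]
    return o+p*(z-o[2])/p[2]
def cloud(n,d):
    K,T=cam(n); v,u=np.mgrid[:480,:640]
    P=np.stack([(u-K[0,2])/K[0,0]*d,(v-K[1,2])/K[1,1]*d,d],-1)
    return P@T[:3,:3].T+T[:3,3]
E
python3 - <<'E'
from h import *
for n in('top','scene'):
    im,d=grab(n); cv2.imwrite(f'pics/{n}0.png',im[...,::-1]); K,T=cam(n); print(n,K[0,0],T.round(3).tolist(),(d>0).mean())
o=r.observe(); print(o['eef_pos'],o['eef_rot'],o['gripper_width'],o['t'])
E
```

```text
top 468.9923916356532 [[0.028, -0.984, 0.174, 0.317], [-1.0, -0.029, -0.0, 0.058], [0.005, -0.174, -0.985, 1.197], [0.0, 0.0, 0.0, 1.0]] 0.996015625
scene 501.7753498474257 [[-0.613, 0.625, -0.484, 1.118], [0.79, 0.476, -0.386, 0.561], [-0.011, -0.619, -0.785, 1.112], [0.0, 0.0, 0.0, 1.0]] 0.996044921875
[ 0.16582038 -0.60215308  0.22604972] [-6.62225329e-04  9.90986510e-01  1.33959978e-01 -1.53325239e-04] 0.09198073940227414 0.1
```

View pics/top0.png

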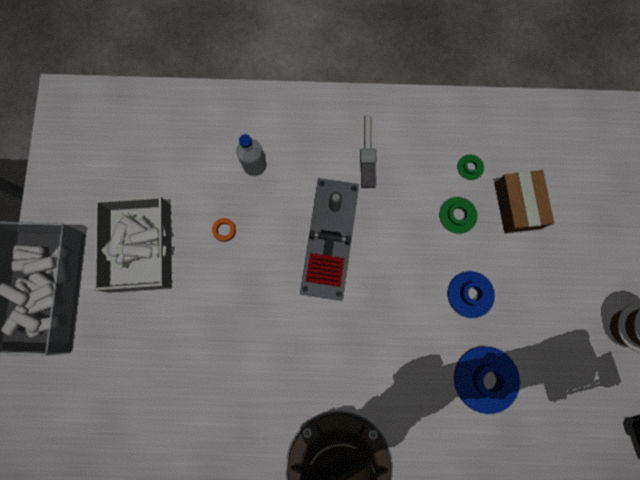

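View pics/scene0.png

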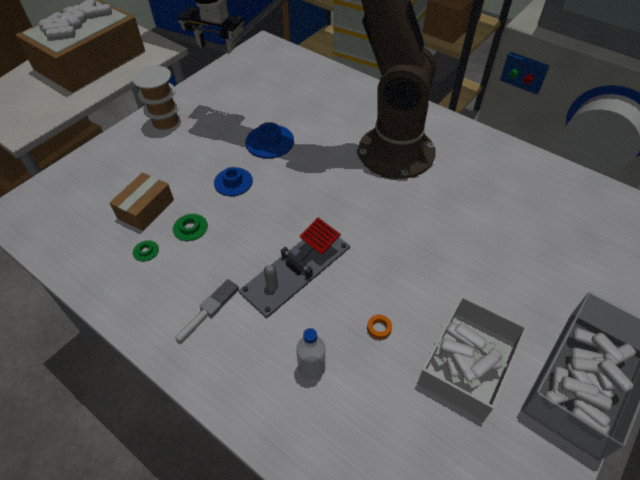

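The top view shows two blue flanges, at (471,294) and (487,380), and two green discs, at (458,215) and (470,167). The orange collar is at (224,230), and the stand has its post at about (336,198) and its red tread at (325,269). By apparent size, the smaller blue at (471,294) and the larger green at (458,215) are the ones meant. I'll measure them and check in one enlarged crop.

```bash
cat >> h.py <<'E'
def hue(im): return cv2.cvtColor(im,cv2.COLOR_RGB2HSV)
R={'blue':((105,120,30),(128,255,255)),'green':((50,110,30),(80,255,255)),'orange':((5,150,60),(20,255,255)),'red':((0,170,60),(3,255,255))}
def blobs(n,im,col,z,amin=60):
    m=cv2.inRange(hue(im),*map(np.array,R[col])); out=[]
    for c in cv2.findContours(m,cv2.RETR_EXTERNAL,cv2.CHAIN_APPROX_NONE)[0]:
        if cv2.contourArea(c)<amin: continue
        w=np.array([ray(n,p,z)[:2] for p in c[:,0]+0.0],np.float32)
        (x,y),(a,b),_=cv2.fitEllipse(w*1000); (u,v),_=cv2.minEnclosingCircle(c)
        out.append((round(u),round(v),round(x,1),round(y,1),round(a,1),round(b,1)))
    return out
E
python3 - <<'E'
from h import *
for n in('top','scene'):
    f=np.load(n+'.npz'); im,d=f['im'],f['d']
    for c,z in(('blue',.004),('green',.003),('orange',.01),('red',.055)): print(n,c,blobs(n,im,c,z))
    P=cloud(n,d)
    u,v=(336,198) if n=='top' else (270,275)
    W=P[v-45:v+45,u-45:u+45].reshape(-1,3); W=W[(W[:,2]>.06)&(W[:,2]<.12)]
    t=W[W[:,2]>.085]; print('post',len(W),t.mean(0).round(4),W[:,2].max(),t.min(0).round(3),t.max(0).round(3))
    print('bench z',np.median(P[300:330,200:260,2]) if n=='top' else '')
# plate, top view
im,d=(lambda f:(f['im'],f['d']))(np.load('top.npz')); P=cloud('top',d)
g=hue(im)
m=((P[...,2]>.006)&(P[...,2]<.018)).astype(np.uint8); m[:,:290]=0;m[:,368:]=0;m[:170]=0;m[310:]=0
m=cv2.morphologyEx(m,cv2.MORPH_OPEN,np.ones((3,3)))
w=P[m>0][:,:2].astype(np.float32)*1000; print(cv2.minAreaRect(w),len(w))
m2=cv2.inRange(g,np.array((0,170,60)),np.array((3,255,255)))>0
cr=im[140:420,200:530]; cv2.imwrite('pics/crop.png',cv2.resize(cr,None,fx=2.1,fy=2.1,interpolation=cv2.INTER_CUBIC)[...,::-1])
E
```

```text
top blue [(487, 379, 213.5, -361.1, 157.6, 158.8), (470, 294, 422.8, -327.7, 115.3, 115.8), (245, 140, 818.1, 269.2, 28.7, 34.1)]
top green [(458, 214, 630.0, -300.2, 94.2, 94.8), (470, 166, 762.8, -336.2, 66.1, 66.5)]
top orange [(223, 229, 571.0, 310.2, 55.7, 58.1), (517, 209, 652.0, -454.6, 32.8, 90.0)]
top red [(324, 270, 468.2, 46.2, 78.4, 93.3)]
post 149 [0.6408 0.0245 0.0931] 0.10074175252977224 [0.628 0.011 0.085] [0.656 0.038 0.101]
bench z 0.0006917267272764649
scene blue [(310, 335, 688.4, 188.3, 30.9, 37.0), (232, 180, 420.9, -327.6, 114.7, 119.3), (270, 142, 209.5, -362.2, 156.0, 167.8), (602, 108, -598.4, 468.6, 193.6, 364.2), (524, 72, -661.8, 147.7, 168.9, 236.0), (214, 37, -129.5, -966.2, 57.7, 129.7), (212, 26, -184.0, -1022.7, 31.3, 96.3), (303, 20, -469.9, -757.2, 166.5, 351.0), (249, 4, -386.7, -1012.3, 196.7, 217.3), (172, 18, -165.4, -1226.2, 205.3, 347.2)]
scene green [(145, 251, 761.9, -334.7, 66.3, 67.8), (190, 226, 628.3, -299.4, 94.7, 95.3)]
scene orange [(379, 326, 568.5, 309.8, 56.6, 64.4)]
scene red [(320, 236, 459.5, 41.4, 85.6, 102.5)]
post 325 [0.6438 0.0283 0.0921] 0.09996626021970578 [0.626 0.013 0.085] [0.656 0.042 0.1  ]
bench z 
((558.791015625, 34.566558837890625), (110.47245788574219, 310.9411926269531), 83.08834075927734) 3130
```

View pics/crop.png

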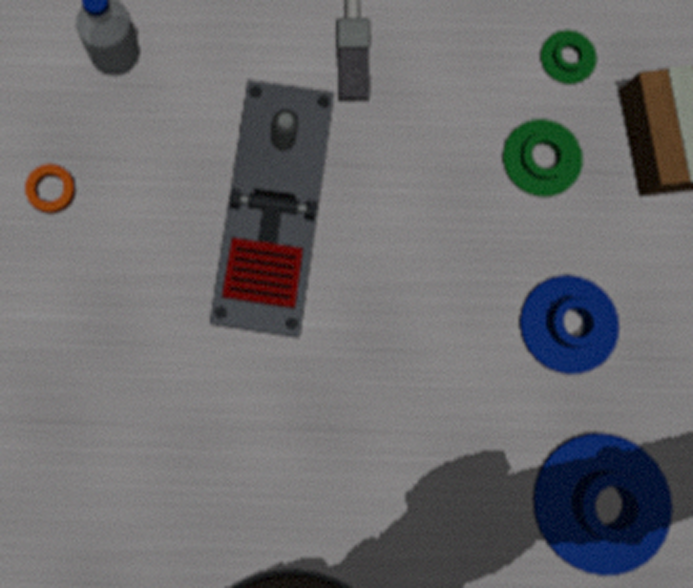

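The crop confirms it. The small blue flange measures about 116 mm masked, so it is the 120 mm one; the other is about 158 mm. The larger green measures about 95 mm masked, so it is the 100 mm one; the other is about 66 mm. Next I'll fit the post axis and write the helper that converts targets into tool-frame shifts.

```bash
cat >> h.py <<'E'
from scipy.spatial.transform import Rotation as Ro
YAW=-96.9  # world angle of tool y when aligned with stand's y
def plan(x,y,z,yaw=YAW):
    """target TCP mm, world angle of tool y -> shift in tool axes mm, turn deg"""
    o=r.observe(); q=o['eef_rot']; Rc=Ro.from_quat([q[1],q[2],q[3],q[0]])
    p=np.array(o['eef_pos'])*1000
    a=np.radians(yaw); ty=np.array([np.cos(a),np.sin(a),0]); tz=np.array([0,0,-1.]); tx=np.cross(ty,tz)
    Rt=Ro.from_matrix(np.c_[tx,ty,tz])
    print('t',round(o['t'],2),'tcp',p.round(1),'w',round(o['gripper_width']*1000,1),'gf',round(float(np.max(o['gripper_force'])),1),'F',np.round(o['force'],1))
    print('shift',Rc.inv().apply(np.array([x,y,z])-p).round(1),'turn',np.degrees((Rc.inv()*Rt).as_rotvec()).round(1),'down in tool',Rc.inv().apply([0,0,-1]).round(3))
E
python3 - <<'E'
from h import *
from scipy.optimize import least_squares
for lo,hi in((.03,.085),(.05,.085)):
  A=[]
  for n in('top','scene'):
    f=np.load(n+'.npz'); P=cloud(n,f['d']).reshape(-1,3)
    W=P[(np.hypot(P[:,0]-.6425,P[:,1]-.0255)<.024)&(P[:,2]>lo)&(P[:,2]<hi)]; A.append(W)
  for W in A+[np.vstack(A)]:
    s=least_squares(lambda c:np.hypot(W[:,0]-c[0],W[:,1]-c[1])-.0155,[.6425,.0255],loss='soft_l1',f_scale=.002); print(len(W),s.x.round(4),np.std(s.fun).round(4))
plan(422,-327.6,120)
E
```

```text
67 [0.6433 0.0242] 0.0005
143 [0.6404 0.0246] 0.0012
210 [0.6418 0.0242] 0.0013
43 [0.6433 0.0242] 0.0006
95 [0.6404 0.0246] 0.0012
138 [0.6417 0.0243] 0.0012
t 0.1 tcp [ 165.8 -602.2  226. ] w 92.0 gf 0.0 F [-0.5  0.6 -0.2]
shift [ 319.9 -196.5  106.3] turn [-0.1  0.  22.3] down in tool [0.    0.001 1.   ]
```

Request:
arm_command(motion=[[91,40,-25,13,0,0,4],[91,85,-52,28,0,0,8],[91,130,-80,43,0,0,12],[91,175,-108,58,0,0,16],[91,220,-135,73,0,0,20],[91,270,-166,90,0,0,22.3],[91,320,-196.5,106,0,0,22.3],[91,320,-196.5,106,0,0,22.3]])

```text
t: 1.1
eef_pos: [0.4253, -0.3228, 0.1193]
eef_rot: [-0.002, 0.998, -0.056, -0.0]
force: [0.5, -0.6, -0.1]
gripper_width: 0.0914
gripper_force: 0.0
```

```bash
python3 -c "
from h import *
plan(421.8,-327.6,24)"
```

```text
t 1.1 tcp [ 425.3 -322.8  119.3] w 91.4 gf 0.0 F [ 0.5 -0.6 -0.1]
shift [-2.9  5.5 95.3] turn [-0.2  0.1  0.5] down in tool [0.001 0.003 1.   ]
```

Request:
arm_command(motion=[[91,0,0,20,0,0,0],[91,0,0,45,0,0,0],[91,0,0,60,0,0,0],[91,0,0,60,0,0,0]])

```text
t: 1.6
eef_pos: [0.4213, -0.3281, 0.0599]
eef_rot: [-0.0, 0.998, -0.06, -0.001]
force: [0.3, -0.1, 0.4]
gripper_width: 0.0911
gripper_force: 0.0
```

```bash
python3 -c "
from h import *
plan(421.8,-327.6,24)"
```

```text
t 1.6 tcp [ 421.3 -328.1   59.9] w 91.1 gf 0.0 F [ 0.3 -0.1  0.4]
shift [ 0.5 -0.5 35.9] turn [-0.   0.1 -0. ] down in tool [0.002 0.001 1.   ]
```

Request:
arm_command(motion=[[91,0.5,-0.5,18,0,0,0],[91,0.5,-0.5,36,0,0,0],[91,0.5,-0.5,36,0,0,0],[50,0.5,-0.5,36,0,0,0],[50,0.5,-0.5,36,0,0,0],[50,0.5,-0.5,36,0,0,0],[50,0.5,-0.5,36,0,0,0],[50,0.5,-0.5,36,0,0,0]])

```text
t: 2.6
eef_pos: [0.4231, -0.3275, 0.0251]
eef_rot: [-0.0, 0.998, -0.06, 0.0]
force: [-1.1, 1.3, 6.7]
gripper_width: 0.0575
gripper_force: 30.0
```

```bash
python3 -c "
from h import *
plan(641.8,24.4,160)"
```

```text
t 2.6 tcp [ 423.1 -327.5   25.1] w 57.5 gf 30.0 F [-1.1  1.3  6.7]
shift [ 175.  -375.6 -134.8] turn [-0. -0.  0.] down in tool [-0.  0.  1.]
```

Request:
arm_command(motion=[[50,0,0,-40,0,0,0],[50,0,0,-90,0,0,0],[50,20,-43,-126,0,0,0],[50,45,-96,-126,0,0,0],[50,70,-149,-126,0,0,0],[50,95,-203,-126,0,0,0],[50,120,-256,-126,0,0,0],[50,140,-299,-126,0,0,0]])

```text
t: 3.6
eef_pos: [0.5984, -0.0452, 0.1502]
eef_rot: [-0.0, 0.998, -0.06, -0.0]
force: [0.0, -1.2, -3.1]
gripper_width: 0.058
gripper_force: 30.0
```

Request:
arm_command(motion=[[50,18,-39,0,0,0,0],[50,36,-77,0,0,0,0],[50,36,-77,0,0,0,0],[50,36,-77,0,0,0,0]])

```text
t: 4.1
eef_pos: [0.6421, 0.0237, 0.15]
eef_rot: [0.001, 0.998, -0.06, -0.001]
force: [-0.3, -0.5, -4.1]
gripper_width: 0.0579
gripper_force: 30.0
```

```bash
python3 - <<'E'
from h import *
plan(641.8,24.4,128)
for n in('top','scene'):
    im,d=grab(n); P=cloud(n,d)
    w=[b for b in blobs(n,im,'blue',r.observe()['eef_pos'][2]-.024+.004) if 550<b[2]<750 and abs(b[3])<150]; print(n,w)
    cv2.imwrite(f'pics/{n}1.png',im[...,::-1])
a=cv2.imread('pics/top1.png')[110:330,230:450]; b=cv2.imread('pics/scene1.png')[150:370,170:390]
cv2.imwrite('pics/p1.png',cv2.resize(np.hstack([a,b]),None,fx=1.8,fy=1.8))
E
```

```text
t 4.1 tcp [642.1  23.7 150. ] w 57.9 gf 30.0 F [-0.3 -0.5 -4.1]
shift [-0.3 -0.7 22. ] turn [ 0.1  0.1 -0. ] down in tool [ 0.001 -0.001  1.   ]
top [(323, 205, 616.3, 52.4, 43.0, 69.2)]
scene [(268, 261, 653.0, 26.6, 93.6, 117.5)]
```

View pics/p1.png

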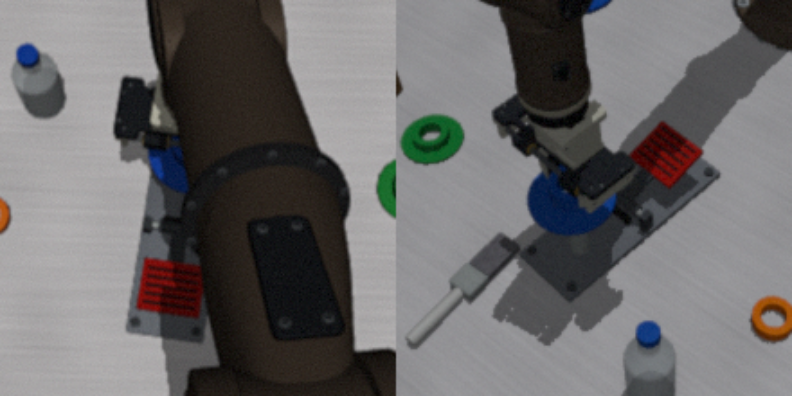

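The scene view shows the flange hanging over the post with its near rim visible at about (268,280). I'll fit that rim arc to check the flange centre.

```bash
cat >> h.py <<'E'
from scipy.optimize import least_squares
def rimfit(col,zw,rad,guess,n='scene'):
    im=np.load(n+'.npz')['im']; m=cv2.inRange(hue(im),*map(np.array,R[col]))
    w=[]
    for c in cv2.findContours(m,cv2.RETR_EXTERNAL,cv2.CHAIN_APPROX_NONE)[0]:
        if cv2.contourArea(c)>60: w+=[ray(n,p+0.,zw)[:2]*1000 for p in c[:,0]]
    w=np.array(w); g=np.array(guess); dd=np.hypot(*(w-g).T); w=w[abs(dd-rad)<8]
    s=least_squares(lambda c:np.hypot(w[:,0]-c[0],w[:,1]-c[1])-rad,g,loss='soft_l1',f_scale=1.)
    ang=np.degrees(np.arctan2(*(w-s.x).T[::-1]))
    e=abs(s.fun)<2; print(n,'rim',s.x.round(1),e.sum(),len(w),np.histogram(ang[e],12,(-180,180))[0])
E
python3 -c "
from h import *
for z in(.128,.130,.132): rimfit('blue',z,58.3,(642,24))"
```

```text
scene rim [640.4  24.2] 75 90 [ 0  0  2  5 10  9 11 13 11  9  5  0]
scene rim [641.2  25.2] 76 89 [ 0  0  1  7 10  9 11 13 11  9  5  0]Traceback (most recent call last):
  File "<string>", line 3, in <module>
    for z in(.128,.130,.132): rimfit('blue',z,58.3,(642,24))
                              ~~~~~~^^^^^^^^^^^^^^^^^^^^^^^^
  File "h.py", line 39, in rimfit
    if cv2.contourArea(c)>60: w+=[ray(n,p+0.,zw)[:2]*1000 for p in c[:,0]]
                                  ~~~^^^^^^^^^^^
  File "h.py", line 8, in ray
    K,T=cam(n); p=T[:3,:3]@np.linalg.inv(K)@np.array([uv[0],uv[1],1.]); o=T[:3,3]
        ~~~^^^
  File "h.py", line 6, in cam
    c=r.camera_model(n); return np.array(c['camera_matrix']),np.array(c['T'])
ValueError: time passes only in moves, steps and waits
```

The flange and post centres agree to within 0.5 mm in the same camera, so I'll lower it.

```bash
python3 - <<'E'
s=open('h.py').read()
s=s.replace("def cam(n):","import functools\n@functools.lru_cache\ndef cam(n):"); open('h.py','w').write(s)
E
```

Request:
arm_command(motion=[[50,0,0,15,0,0,0],[50,0,0,28,0,0,0],[50,0,0,36,0,0,0],[50,0,0,42,0,0,0],[50,0,0,48,0,0,0],[50,0,0,48,0,0,0]])

```text
t: 4.95
eef_pos: [0.6426, 0.0244, 0.1023]
eef_rot: [0.0, 0.998, -0.06, -0.0]
force: [0.0, -0.1, -2.5]
gripper_width: 0.0576
gripper_force: 30.0
```

Threaded without contact: the underside is about 78 mm up, below the tip at 96 mm. I'll continue down.

Request:
arm_command(motion=[[50,0,0,12,0,0,0],[50,0,0,26,0,0,0],[50,0,0,40,0,0,0],[50,0,0,52,0,0,0],[50,0,0,60,0,0,0],[50,0,0,63,0,0,0],[50,0,0,64,0,0,0]])

```text
t: 5.82
eef_pos: [0.6429, 0.0244, 0.0388]
eef_rot: [-0.0, 0.998, -0.06, 0.0]
force: [-0.7, 0.8, -2.7]
gripper_width: 0.0576
gripper_force: 30.0
```

Request:
arm_command(motion=[[50,0,0,1.5,0,0,0],[50,0,0,2.5,0,0,0],[50,0,0,3.5,0,0,0],[50,0,0,3.5,0,0,0]])

```text
t: 6.32
eef_pos: [0.6432, 0.0243, 0.0371]
eef_rot: [-0.0, 0.998, -0.06, 0.001]
force: [-5.5, -1.1, 13.3]
gripper_width: 0.0577
gripper_force: 30.0
```

Seated, with contact exactly at the expected height. I'll release and rise.

Request:
arm_command(motion=[[75,0,0,-1.5,0,0,0],[75,0,0,-1.5,0,0,0],[75,0,0,-1.5,0,0,0],[75,0,0,-10,0,0,0],[75,0,0,-40,0,0,0],[75,0,0,-85,0,0,0],[91,0,10,-100,0,0,0],[91,0,60,-100,0,0,0]])

```text
t: 7.32
eef_pos: [0.637, -0.0317, 0.1371]
eef_rot: [-0.001, 0.998, -0.057, 0.002]
force: [0.3, -1.3, -1.0]
gripper_width: 0.0888
gripper_force: 0.0
```

```bash
python3 -c "
from h import *
plan(629.1,-299.8,60)"
```

```text
t 7.33 tcp [637.  -31.7 137.1] w 88.8 gf 0.0 F [ 0.3 -1.3 -1. ]
shift [ 22.5 267.5  76.5] turn [-0.2 -0.2  0.4] down in tool [-0.003  0.003  1.   ]
```

Request:
arm_command(motion=[[91,4,50,0,0,0,0],[91,9,110,0,0,0,0],[91,14,170,10,0,0,0],[91,19,225,40,0,0,0],[91,23,263,75,0,0,0],[91,23,263,75,0,0,0],[91,23,263,75,0,0,0]])

```text
t: 8.2
eef_pos: [0.6267, -0.2985, 0.06]
eef_rot: [-0.0, 0.998, -0.06, -0.0]
force: [0.7, 0.4, 1.4]
gripper_width: 0.0911
gripper_force: 0.0
```

```bash
python3 - <<'E'
from h import *
plan(629.1,-299.8,8.5)
im,d=grab('top'); P=cloud('top',d)
print([b for b in blobs('top',im,'blue',.016) if b[2]>600])
cv2.imwrite('pics/p2.png',cv2.resize(im[150:350,270:500],None,fx=2.5,fy=2.5)[...,::-1])
E
```

```text
t 8.2 tcp [ 626.7 -298.5   60. ] w 91.1 gf 0.0 F [0.7 0.4 1.4]
shift [ 2.6  1.  51.5] turn [-0.  0. -0.] down in tool [0.001 0.001 1.   ]
[(335, 205, 643.4, 23.1, 115.5, 119.2), (245, 140, 813.3, 267.0, 28.8, 33.8)]
```

View pics/p2.png

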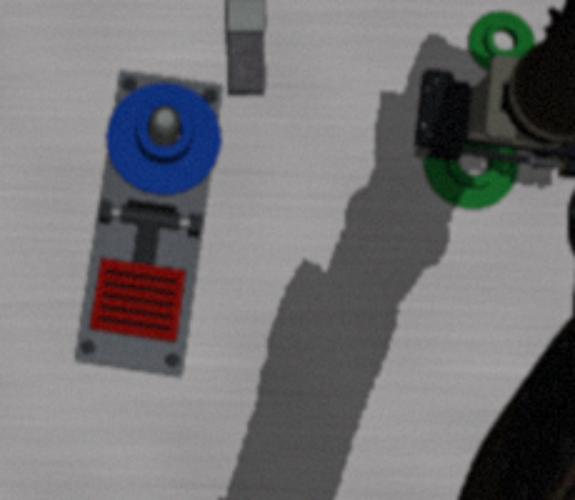

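The flange sits home on the post at crop (163,138), flat and centred. Next is the guide.

Request:
arm_command(motion=[[91,2.5,1,20,0,0,0],[91,2.5,1,40,0,0,0],[91,2.5,1,51,0,0,0],[91,2.5,1,51,0,0,0],[50,2.5,1,51,0,0,0],[50,2.5,1,51,0,0,0],[50,2.5,1,51,0,0,0],[50,2.5,1,51,0,0,0]])

```text
t: 9.25
eef_pos: [0.6292, -0.3003, 0.0095]
eef_rot: [-0.0, 0.998, -0.06, 0.0]
force: [0.3, 0.7, 1.0]
gripper_width: 0.0576
gripper_force: 30.0
```

Request:
arm_command(motion=[[50,0,0,0,0,0,0],[50,0,0,0,0,0,0]])

```text
t: 9.5
eef_pos: [0.6293, -0.3002, 0.0094]
eef_rot: [-0.0, 0.998, -0.06, 0.0]
force: [-0.8, 1.1, 2.5]
gripper_width: 0.0577
gripper_force: 30.0
```

```bash
python3 - <<'E'
from h import *
plan(642.3,24.5,135)
E
```

```text
t 9.5 tcp [ 629.3 -300.2    9.4] w 57.7 gf 30.0 F [-0.8  1.1  2.5]
shift [ -26.  -324.  -125.6] turn [-0. -0.  0.] down in tool [-0.  0.  1.]
```

Request:
arm_command(motion=[[50,0,0,-40,0,0,0],[50,0,0,-90,0,0,0],[50,-4,-50,-125,0,0,0],[50,-8,-105,-125,0,0,0],[50,-13,-160,-125,0,0,0],[50,-17,-215,-125,0,0,0],[50,-22,-270,-125,0,0,0],[50,-26,-324,-125,0,0,0]])

```text
t: 10.5
eef_pos: [0.642, 0.0261, 0.134]
eef_rot: [0.0, 0.998, -0.06, -0.0]
force: [1.5, -1.1, -1.2]
gripper_width: 0.0574
gripper_force: 30.0
```

Request:
arm_command(motion=[[50,0,0,0,0,0,0],[50,0,0,0,0,0,0]])

```text
t: 10.75
eef_pos: [0.6421, 0.0238, 0.1339]
eef_rot: [0.001, 0.998, -0.06, -0.0]
force: [0.1, -1.1, -1.9]
gripper_width: 0.0576
gripper_force: 30.0
```

```bash
python3 - <<'E'
from h import *
plan(642.3,24.5,135)
im,d=grab('scene'); rimfit('green',.1285,48.2,(641,24.5)); rimfit('green',.1265,48.2,(641,24.5))
E
```

```text
t 10.75 tcp [642.1  23.8 133.9] w 57.6 gf 30.0 F [ 0.1 -1.1 -1.9]
shift [ 0.1 -0.7 -1.1] turn [0.1 0.  0. ] down in tool [ 0.    -0.001  1.   ]
scene rim [641.1  25.1] 53 57 [ 0  0  0  7  9  7  9 11 10  0  0  0]
scene rim [640.2  24. ] 53 58 [ 0  0  0  7  9  7  9 11 10  0  0  0]
```

Request:
arm_command(motion=[[50,0,0,14,0,0,0],[50,0,0,24,0,0,0],[50,0,0,32,0,0,0],[50,0,0,40,0,0,0],[50,0,0,50,0,0,0],[50,0,0,60,0,0,0],[50,0,0,67,0,0,0],[50,0,0,70,0,0,0]])

```text
t: 11.8
eef_pos: [0.6421, 0.0245, 0.0636]
eef_rot: [0.0, 0.998, -0.06, -0.0]
force: [-0.7, 0.0, -1.2]
gripper_width: 0.0581
gripper_force: 30.0
```

Request:
arm_command(motion=[[50,0,0,1,0,0,0],[50,0,0,2,0,0,0],[50,0,0,3,0,0,0],[50,0,0,3,0,0,0]])

```text
t: 12.3
eef_pos: [0.6425, 0.0244, 0.0614]
eef_rot: [-0.0, 0.998, -0.06, 0.0]
force: [-0.4, -0.4, -0.6]
gripper_width: 0.0581
gripper_force: 30.0
```

Request:
arm_command(motion=[[50,0,0,1,0,0,0],[50,0,0,1.5,0,0,0],[50,0,0,1.5,0,0,0]])

```text
t: 12.68
eef_pos: [0.6425, 0.0245, 0.0613]
eef_rot: [-0.0, 0.998, -0.06, 0.001]
force: [-5.1, -0.5, 12.2]
gripper_width: 0.0575
gripper_force: 30.0
```

Seated with a 12 N contact force. I'll release, rise, and head for the collar at (569.8, 310).

Request:
arm_command(motion=[[75,0,0,-1.5,0,0,0],[75,0,0,-1.5,0,0,0],[75,0,0,-1.5,0,0,0],[75,0,0,-10,0,0,0],[75,0,0,-40,0,0,0],[91,0,-15,-70,0,0,0],[91,0,-65,-70,0,0,0],[91,0,-65,-70,0,0,0]])

```text
t: 13.68
eef_pos: [0.6502, 0.0952, 0.1308]
eef_rot: [-0.002, 0.998, -0.057, 0.001]
force: [0.1, 0.1, 0.7]
gripper_width: 0.0907
gripper_force: 0.0
```

```bash
python3 -c "
from h import *
plan(569.8,310,60)"
```

```text
t 13.68 tcp [650.2  95.2 130.8] w 90.7 gf 0.0 F [0.1 0.1 0.7]
shift [-104.3 -204.    71.5] turn [-0.2 -0.   0.4] down in tool [-0.001  0.004  1.   ]
```

```bash
python3 - <<'E'
from h import *
f=np.load('top.npz'); P=cloud('top',f['d']); W=P[(P[...,2]>.06)&(P[...,2]<.1)&(P[...,1]>.35)&(P[...,1]<.75)&(P[...,0]>.38)&(P[...,0]<.75)]
print(W.min(0).round(3),W.max(0).round(3),np.percentile(W[:,1],1).round(3))
E
```

```text
[0.38  0.433 0.06 ] [0.635 0.75  0.1  ] 0.436
```

The tub rim starts at y = 433 mm and the gripper body reaches 405 mm, so it clears.

Request:
arm_command(motion=[[91,-25,-50,0,0,0,0],[91,-50,-100,0,0,0,0],[91,-75,-148,10,0,0,0],[91,-95,-186,40,0,0,0],[91,-104,-204,71,0,0,0],[91,-104,-204,71,0,0,0],[91,-104,-204,71,0,0,0]])

```text
t: 14.55
eef_pos: [0.5728, 0.3024, 0.0598]
eef_rot: [0.0, 0.998, -0.061, 0.001]
force: [0.0, -0.0, 0.5]
gripper_width: 0.091
gripper_force: 0.0
```

```bash
python3 -c "
from h import *
plan(569.8,310,4)
grab('top'); rimfit('green',.055,48.2,(643,24),'top')"
```

```text
t 14.55 tcp [572.8 302.4  59.8] w 91.0 gf 0.0 F [ 0.  -0.   0.5]
shift [-4.  -7.2 55.8] turn [ 0.  -0.1 -0.1] down in tool [-0.001 -0.     1.   ]
top rim [643.2  23.2] 109 109 [ 9  8  9 10  8 10  9 10  9  9  8 10]
```

The top view confirms the guide is home and centred. Now I'll grip the collar.

Request:
arm_command(motion=[[91,-4,-7,15,0,0,0],[91,-4,-7,35,0,0,0],[91,-4,-7,55,0,0,0],[91,-4,-7,55,0,0,0],[50,-4,-7,55,0,0,0],[50,-4,-7,55,0,0,0],[50,-4,-7,55,0,0,0],[50,-4,-7,55,0,0,0]])

```text
t: 15.6
eef_pos: [0.5683, 0.3114, 0.0038]
eef_rot: [-0.0, 0.998, -0.06, 0.0]
force: [-0.4, -0.4, 0.5]
gripper_width: 0.059
gripper_force: 30.0
```

Request:
arm_command(motion=[[50,0,0,0,0,0,0],[50,0,0,0,0,0,0]])

```text
t: 15.85
eef_pos: [0.5683, 0.3114, 0.0038]
eef_rot: [0.0, 0.998, -0.06, 0.0]
force: [0.4, -0.6, 0.7]
gripper_width: 0.0591
gripper_force: 30.0
```

```bash
python3 - <<'E'
from h import *
plan(642.3,24.5,135)
E
```

```text
t 15.85 tcp [568.3 311.4   3.8] w 59.1 gf 30.0 F [ 0.4 -0.6  0.7]
shift [ 108.   275.9 -131.2] turn [ 0. -0. -0.] down in tool [-0. -0.  1.]
```

Request:
arm_command(motion=[[50,0,0,-40,0,0,0],[50,0,0,-90,0,0,0],[50,15,40,-131,0,0,0],[50,37,95,-131,0,0,0],[50,58,150,-131,0,0,0],[50,80,205,-131,0,0,0],[50,100,256,-131,0,0,0],[50,107,276,-131,0,0,0]])

```text
t: 16.85
eef_pos: [0.6417, 0.0193, 0.1346]
eef_rot: [0.001, 0.998, -0.063, 0.0]
force: [0.7, 1.1, -1.1]
gripper_width: 0.059
gripper_force: 30.0
```

Request:
arm_command(motion=[[50,0,0,0,0,0,0],[50,0,0,0,0,0,0]])

```text
t: 17.1
eef_pos: [0.6409, 0.027, 0.1346]
eef_rot: [-0.001, 0.998, -0.059, -0.0]
force: [-1.0, -0.1, -1.8]
gripper_width: 0.0589
gripper_force: 30.0
```

```bash
python3 - <<'E'
from h import *
plan(641.3,24.5,135)
im,d=grab('scene'); rimfit('orange',.141,29,(641,24.5)); rimfit('orange',.136,29,(641,24.5))
cv2.imwrite('pics/p3.png',cv2.resize(im[170:350,180:380],None,fx=3,fy=3)[...,::-1])
E
```

```text
t 17.1 tcp [640.9  27.  134.6] w 58.9 gf 30.0 F [-1.  -0.1 -1.8]
shift [ 0.7  2.4 -0.4] turn [-0.1  0.   0.1] down in tool [0.001 0.001 1.   ]
scene rim [644.3  28. ] 19 40 [0 0 1 4 2 2 4 4 2 0 0 0]
scene rim [642.1  25.7] 20 40 [0 0 1 3 2 2 4 6 2 0 0 0]
```

View pics/p3.png

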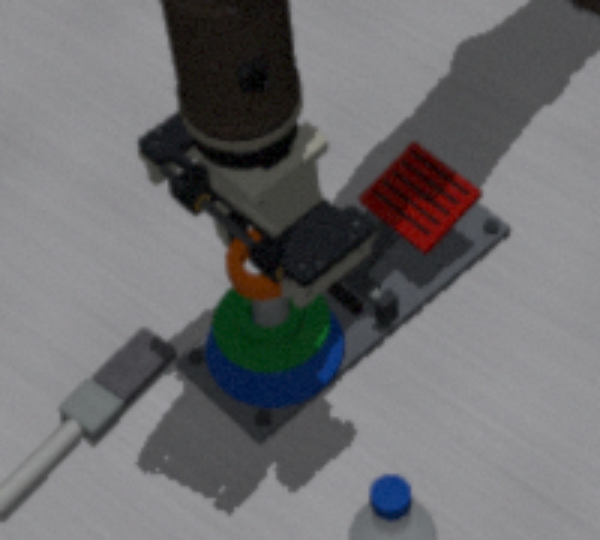

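The collar hangs level over the post, with its rim at crop (255,265). The arm was still settling, so I'll let it settle and then lower to just above the taper.

Request:
arm_command(motion=[[50,0,0,8,0,0,0],[50,0,0,16,0,0,0],[50,0,0,22,0,0,0],[50,0,0,22,0,0,0]])

```text
t: 17.65
eef_pos: [0.6408, 0.0246, 0.1119]
eef_rot: [0.0, 0.998, -0.06, -0.001]
force: [-0.6, -1.0, -0.7]
gripper_width: 0.0586
gripper_force: 30.0
```

```bash
python3 - <<'E'
from h import *
plan(640.9,24.5,113)
E
```

```text
t 17.65 tcp [640.8  24.6 111.9] w 58.6 gf 30.0 F [-0.6 -1.  -0.7]
shift [ 0.1  0.1 -1.1] turn [0.  0.1 0. ] down in tool [ 0.001 -0.     1.   ]
```

Request:
arm_command(motion=[[50,0,0,5,0,0,0],[50,0,0,10,0,0,0],[50,0,0,16,0,0,0],[50,0,0,22,0,0,0],[50,0,0,28,0,0,0],[50,0,0,32,0,0,0],[50,0,0,32,0,0,0]])

```text
t: 18.52
eef_pos: [0.6411, 0.0246, 0.0803]
eef_rot: [0.0, 0.998, -0.06, -0.0]
force: [0.1, -0.5, -0.7]
gripper_width: 0.0593
gripper_force: 30.0
```

Request:
arm_command(motion=[[50,0,0,1,0,0,0],[50,0,0,2,0,0,0],[50,0,0,3,0,0,0],[50,0,0,3.5,0,0,0],[50,0,0,3.5,0,0,0]])

```text
t: 19.15
eef_pos: [0.6414, 0.0246, 0.0777]
eef_rot: [-0.0, 0.998, -0.06, 0.0]
force: [-3.6, 1.1, 5.6]
gripper_width: 0.059
gripper_force: 30.0
```

Seated. I'll release, rise, and move over the pedal with the fingers shut, 177 mm along the tool's -x.

Request:
arm_command(motion=[[75,0,0,-1.5,0,0,0],[75,0,0,-1.5,0,0,0],[75,0,0,-1.5,0,0,0],[75,0,0,-10,0,0,0],[75,0,0,-40,0,0,0],[75,-20,0,-50,0,0,0],[0,-75,0,-50,0,0,0],[0,-125,0,-50,0,0,0]])

```text
t: 20.15
eef_pos: [0.5159, 0.0398, 0.1278]
eef_rot: [-0.0, 0.998, -0.06, 0.0]
force: [0.8, 0.7, 0.1]
gripper_width: 0.0591
gripper_force: 0.0
```

Request:
arm_command(motion=[[0,-40,0,0,0,0,0],[0,-50,0,10,0,0,0],[0,-50,0,30,0,0,0],[0,-50,0,30,0,0,0]])

```text
t: 20.65
eef_pos: [0.4675, 0.0454, 0.0965]
eef_rot: [0.0, 0.998, -0.06, -0.001]
force: [0.1, 0.6, 0.3]
gripper_width: 0.0199
gripper_force: 0.0
```

```bash
python3 - <<'E'
from h import *
plan(466.5,45.8,44)
im,d=grab('scene'); rimfit('orange',.084,29,(641,24.5))
cv2.imwrite('pics/p4.png',cv2.resize(im[170:350,180:380],None,fx=3,fy=3)[...,::-1])
E
```

```text
t 20.65 tcp [467.5  45.4  96.5] w 19.9 gf 0.0 F [0.1 0.6 0.3]
shift [-1.  -0.3 52.5] turn [ 0.   0.1 -0. ] down in tool [ 0.001 -0.001  1.   ]
scene rim [641.4  23. ] 28 67 [1 2 1 2 5 5 0 0 0 3 5 4]
```

View pics/p4.png

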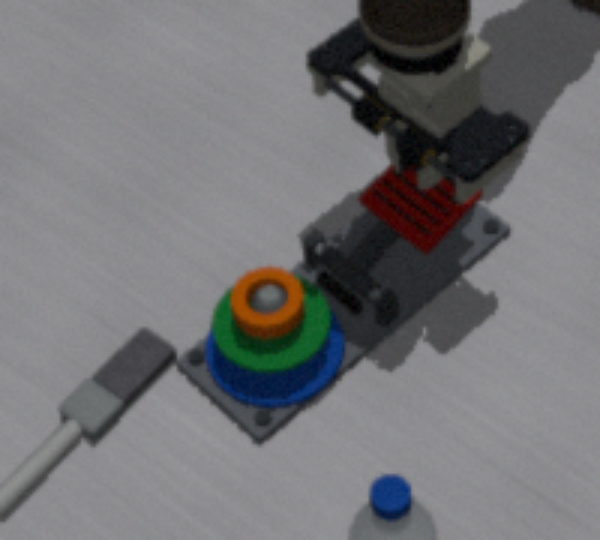

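The blue, green and orange parts are stacked flat on the post, with the post's tip just showing at crop (268,293). The gripper is over the red tread, so I'll press.

Request:
arm_command(motion=[[0,0,0,10,0,0,0],[0,0,0,22,0,0,0],[0,0,0,32,0,0,0],[0,0,0,42,0,0,0],[0,0,0,49,0,0,0],[0,0,0,52,0,0,0],[0,0,0,52,0,0,0]])

```text
t: 21.58
eef_pos: [0.4663, 0.0456, 0.0446]
eef_rot: [0.0, 0.998, -0.06, -0.001]
force: [-4.9, 0.2, 6.7]
gripper_width: 0.0007
gripper_force: 3.2
```

Request:
arm_command(motion=[[0,0,0,1.5,0,0,0],[0,0,0,3,0,0,0],[0,0,0,3,0,0,0],[0,0,0,3,0,0,0]])

```text
t: 22.08
eef_pos: [0.4665, 0.0456, 0.0434]
eef_rot: [0.0, 0.998, -0.06, -0.001]
force: [-11.2, 0.6, 34.4]
gripper_width: 0.0005
gripper_force: 17.0
```

At the stop: the force rose to 34 N at z = 43.4 mm. I'll come up.

Request:
arm_command(motion=[[0,0,0,-5,0,0,0],[0,0,0,-15,0,0,0],[0,0,0,-28,0,0,0],[0,0,0,-50,0,0,0],[0,-20,0,-100,0,0,0],[0,-60,0,-130,0,0,0],[0,-60,0,-130,0,0,0],[0,-60,0,-130,0,0,0]])

```text
t: 23.08
eef_pos: [0.4084, 0.0528, 0.1724]
eef_rot: [-0.0, 0.998, -0.06, 0.001]
force: [0.4, -0.4, -0.2]
gripper_width: 0.0004
gripper_force: 0.0
```

```bash
python3 - <<'E'
from h import *
plan(466.5,45.8,44)
f=np.load('scene.npz')
im,d=grab('scene'); P=cloud('scene',d)
m=cv2.inRange(hue(im),*map(np.array,R['red']))>0; m[:200]=0;m[260:]=0;m[:,:290]=0;m[:,350:]=0
W=P[m&(P[...,2]>.03)&(P[...,2]<.12)]; s=-((W[:,0]-.6418)*.9928-(W[:,1]-.0245)*.1201)-.088
print('tread slope',np.arctan(np.polyfit(s,W[:,2],1)[0]).round(3),'z at 90mm',np.polyval(np.polyfit(s,W[:,2],1),.0865).round(4),len(W))
# stack heights
for rad0,rad1,nm in((.019,.028,'collar top 94'),(.034,.046,'guide disc top 58'),(.053,.058,'flange top 20')):
    rr=np.hypot(P[...,0]-.6404,P[...,1]-.0246); q=P[(rr>rad0)&(rr<rad1)&(P[...,1]>.0246)&(P[...,2]>.005)]; print(nm,np.median(q[:,2]).round(4),len(q))
E
```

```text
t 23.07 tcp [408.4  52.8 172.4] w 0.4 gf 0.0 F [ 0.4 -0.4 -0.2]
shift [ 5.830e+01 -1.000e-01  1.285e+02] turn [-0.  -0.1 -0. ] down in tool [-0.001  0.     1.   ]
tread slope 0.273 z at 90mm 0.0696 280
collar top 94 0.0928 144
guide disc top 58 0.0565 343
flange top 20 0.0202 113
```

The tread slope is 0.27 rad at 69.6 mm, so the pedal is up again. All three stack heights match, and the robot is clear.

```bash
python3 -c "
from station import r
print(r.hand_in())"
```

```text
the job is handed in; nothing more can be done
None
```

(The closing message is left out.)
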